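# Load the core turntable and hold its index plunger out

### The arm

A 7-joint arm with a two-finger parallel gripper is mounted at the origin on a cart in front of the work surface, level with it; the furniture and walls round the work are solid. World frame = base frame: x ahead of the robot, y to its left, z up, the work surface at z = 0. Lengths are in m, angles in rad, forces in N, time in s.
With the tool pointing down it reaches from about 0.425 to 0.925 m from the base axis. Payload 6.8 kg.
Tool frame: the origin (TCP) lies between the finger pads; the fingertips stand 22 mm ahead of it and the grasp point (between the pads) lies 3 mm ahead of it (bot.tip_reach is the distance from the TCP to the fingertips, in m); z points along the fingers, x is the direction in which the jaws open and shut, and the axes are right-handed (so a half turn about z gives the same grasp; the last joint's range is limited). The gripper opens to 85 mm and grips with 20 to 120 N. Pads are 22 mm wide; open, the fingers measure 114 mm over their backs; the gripper's body (76 mm by 85 mm) begins 54 mm behind the grasp point. The pads swing forward as they close: fully open they stand 13 mm farther back than shut.
Start: joints at [-1.457, 0.477, 0.022, 1.555, -0.011, 1.109, -0.083], TCP at [0.148, 0.658, 0.253] pointing down, gripper open.
Joint ranges: [-2.96, 2.96], [-0.34, 2.1], [-1.41, 1.46], [0.24, 2.44], [-1.37, 4.51], [0.17, 1.92], [-2.96, 2.96]. Speed limits (rad/s): [2.39, 2.39, 3.14, 3.14, 3.14, 3.14, 3.14].

### API

Orientations are given as a unit quaternion [w, x, y, z].
In Python, from station import bot gives the robot as it stands.
- The arm moves only by the tool step_arm, never from a script. Its argument "targets" is a list of rows, each a list of 5 numbers: the shift along the tool's x, y, z in mm, then the turn about the tool's z in degrees, then the closure, from 0 (fully open) to 1 (shut). In form: [[dx, dy, dz, spin, jaw], ...]. A call has 1 to 20 rows; each row is the pose to reach, as a shift and turn from the pose commanded when the call began, along the tool's axes at that moment; what a row does not reach only later rows make up. A row lasts 1/12 s, in which the tool goes at most 41.7 mm and 7.16 degrees, less where a joint would pass 70% of its speed; a pose out of reach is approached as far as the arm can. A call with a gripper value outside its range is refused whole. The fingers move at their own pace and stop on an object; "newtons" is the grip in N (left out, the last holds). Time passes only in rows, so rows that repeat a pose let the fingers close. It gives the time, the measured TCP pose, the force and the opening at its end, in the units of the state.
- bot.get_obs(): the state, without advancing time (a new reading comes with each control period).
- bot.read_camera(name): name is "scene" or "side" or "wrist"; returns a dict with "frame" (480x640x3 uint8, red, green, blue), "z_map" (480x640 float32, m along the optical axis (not along the pixel's ray), 0 where there is no reading), "fov_y" (degrees; the focal length in pixels is half the picture's height over the tangent of half this angle, whatever the lens; pixels are square), "cx", "cy" (the principal point, pixels), "distortion" ([k1, k2, p1, p2, k3] as OpenCV has them; the pictures are not rectified), "R" (3x3) and "t" (3): a world point X has camera coordinates R X + t. Camera axes: x right, y down, z forward; pixel columns grow to the right and rows downward; lengths in m; the calibration is good to about 2 mm. A picture is of the moment at which its call begins.
- bot.hand_in(): hands the job in, once; it reports no verdict.
The state is a dict: "t": time; "q": joint angles; "joint_vel": joint speeds; "joint_torque": joint torques, N m; "eef_pos": TCP position; "tool_rot": TCP orientation; "contact_force": force on the tool from outside, world axes, zero at the start; "torque": the same for the moment, N m; "gripper_width": opening from 0.0 (shut) to 1.0 (fully open).
Only numpy, scipy, OpenCV 4.12 (cv2) and the standard library are available. Lean on these libraries where they do the work, as an engineer would, in place of code of your own. Each camera call takes 0.05 s, during which the arm holds its last target.

### The job

Set the small stone core upright in the ring nest at the middle of the turntable, lowering it in rather than dropping it. Then take the black knob of the turntable's sprung index plunger, pull it straight up as far as it goes and keep holding it there, so that the pin is clear of its hole and a colleague can turn the table: finish while still holding the knob up. Leave the jar and the metal block where they stand.

Things in the scene. Friction and masses are not known exactly. Their poses are not given: they have to be found in the camera images.
- turntable: Core turntable fixed on the bench: dark steel base 200 x 200 x 14 mm, aluminium disc of 200 mm diameter, its flat top 34 mm above the bench, index holes near the rim; locked. Origin: centre of the base's underside, z up. On its +y side a post 112 to 130 mm from the centre carries an arm 36 mm wide over the rim, top at 62 mm, with the plunger's barrel (20 to 26 mm diameter) up to 86 mm.
- nest (a point): Centre of the ring nest in the middle of the disc, at the height of the disc's top (34 mm above the bench), on which the core stands. The black ring has 60 mm inner and 76 mm outer diameter and rises 8 mm above the disc.
- small_core: Small speckled stone core, an upright cylinder of 50 mm diameter and 53 mm height, about 0.2 kg; origin at the centre of its underside, z up.
- plunger_knob (a point): Centre of the plunger's knob: an upright black ribbed cylinder of 28 mm diameter and 26 mm height, on an upright steel pin of 8 mm diameter. With the pin seated it lies 112 mm above the bench, 88 mm from the nest's centre on the turntable's +y side, 12 mm of free pin between the barrel's top and the knob's underside. It moves with the knob.
- plunger (a joint): How far the plunger is pulled up: 0 m with the pin seated (8 mm deep in its hole in the disc), 0.016 m at its upper stop. A spring pulls it back down, with about 4 N at the bottom and 10 N at the top; let go, it snaps back.
- jar: Bystander: clear plastic jar with a white lid, 51 mm diameter, 72 mm high; origin at the centre of its underside.
- metal_block: Bystander: plain grey metal gauge block, 34 x 50 x 34 mm; origin at the centre of its underside.
Not all that is in view belongs to the job. What is shaped like the small_core but blue or red is not meant.

How it is judged:
By the outcome, as a careful person would: the job done as asked, in the order asked, and still so for the second after the job is handed in, while the arm keeps its last pose, push and grip.
It also fails if it takes over 43 s, if anything falls off the work surface, if the arm or the gripper's body presses on something with over 40 N, if the wrist force passes 120 N, or if a joint passes its speed limit or range.

## Working session

There is one attempt and no reset: what is moved stays moved. The work goes in short steps, Python scripts to look and compute and a tool call to move; the robot and the scene stay as the last step left them, time stands still between calls to the robot, and variables do not carry over. Pictures are saved under pics/ and viewed, and the job is handed in when it is done.

Besides the shell and the picture viewer there is one more tool, called as name(argument=value, ...) on one line, values as JSON. step_arm: Moves the arm, as the interface text tells. Its arguments: {"type":"object","properties":{"targets":{"type":"array"},"newtons":{"type":"number"}},"required":["targets"]}

```bash
mkdir -p pics; ls
cat > h.py <<'E'
from station import bot
import numpy as np, cv2
def cam(n):
    c=bot.read_camera(n); f=240/np.tan(np.radians(c["fov_y"])/2)
    c["K"]=np.array([[f,0,c["cx"]],[0,f,c["cy"]],[0,0,1]]); c["D"]=np.array(c["distortion"],float)
    c["R"]=np.array(c["R"]);c["t"]=np.array(c["t"]);return c
def ray(c,u,v):
    p=cv2.undistortPoints(np.array([[[u,v]]],float),c["K"],c["D"])[0,0]
    return -c["R"].T@c["t"], c["R"].T@np.array([p[0],p[1],1])
def onz(c,u,v,z):
    o,d=ray(c,u,v); return o+d*(z-o[2])/d[2]
def dep(c,u,v):
    o,d=ray(c,u,v); return o+d*c["z_map"][int(v),int(u)]
def proj(c,P):
    r,_=cv2.Rodrigues(c["R"]); return cv2.projectPoints(np.array(P,float).reshape(-1,3),r,c["t"],c["K"],c["D"])[0][:,0]
def cloud(c):
    v,u=np.mgrid[0:480,0:640]; uv=np.stack([u,v],-1).reshape(-1,1,2).astype(float)
    p=cv2.undistortPoints(uv,c["K"],c["D"])[:,0]
    z=c["z_map"].reshape(-1,1); X=np.hstack([p*z,z])-c["t"]; X=X@c["R"]; X[z[:,0]==0]=np.nan
    return X.reshape(480,640,3)
def save(c,n): cv2.imwrite("pics/"+n+".png",c["frame"][:,:,::-1])
E
python3 - <<'E'
from h import *
print(bot.get_obs(),bot.tip_reach)
for n in ["scene","side","wrist"]:
    c=cam(n);save(c,n+"0");print(n,c["fov_y"],c["D"],-c["R"].T@c["t"])
E
```

```text
pics
{'t': 0.0, 'q': array([-1.45708401,  0.47783116,  0.02235464,  1.55645577, -0.01151579,
        1.10928713, -0.08312079]), 'joint_vel': array([-0.00172791,  0.00048684,  0.00038756,  0.00130071, -0.0007736 ,
        0.00072025, -0.0011045 ]), 'joint_torque': array([-2.09317623e-04, -5.96438742e+01,  1.60765104e+00, -2.81200022e+01,
        1.23702458e-02,  9.25536908e-03, -2.65579292e-07]), 'eef_pos': array([0.14839356, 0.65792046, 0.25230331]), 'tool_rot': array([ 6.28580164e-04,  7.81030055e-01,  6.24492750e-01, -6.80727542e-04]), 'contact_force': array([0.22243511, 0.25353174, 0.39531764]), 'torque': array([ 0.03756616,  0.0342524 , -0.03401713]), 'gripper_width': 1.0006143908236018} 0.022
scene 48.9960180816857 [-0.07203752  0.          0.          0.          0.        ] [ 0.03870394 -0.40618653  0.80684204]
side 51.744055677956624 [0.0153847 0.        0.        0.        0.       ] [ 0.42138474 -0.83562795  0.42747893]
wrist 63.18214818683556 [-0.03443502  0.          0.          0.          0.        ] [0.07281365 0.67631662 0.37471964]
```

View pics/scene0.png

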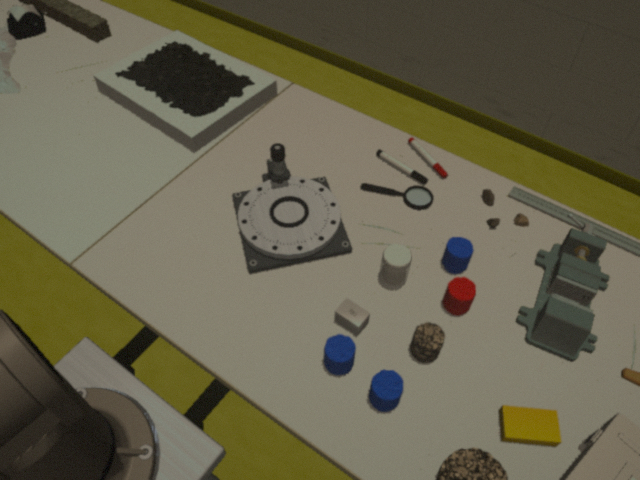

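View pics/side0.png

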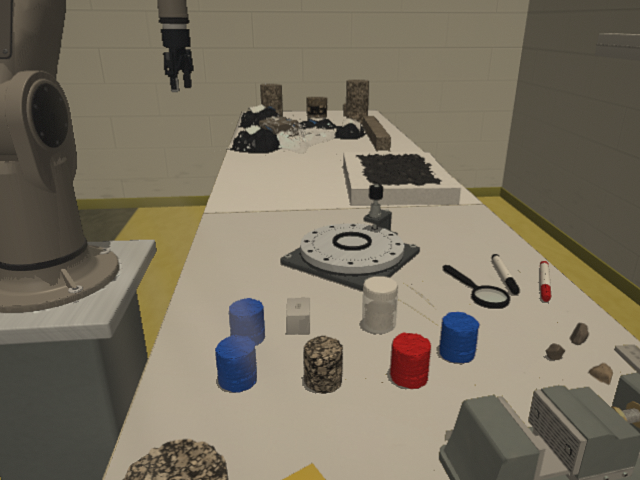

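View pics/wrist0.png

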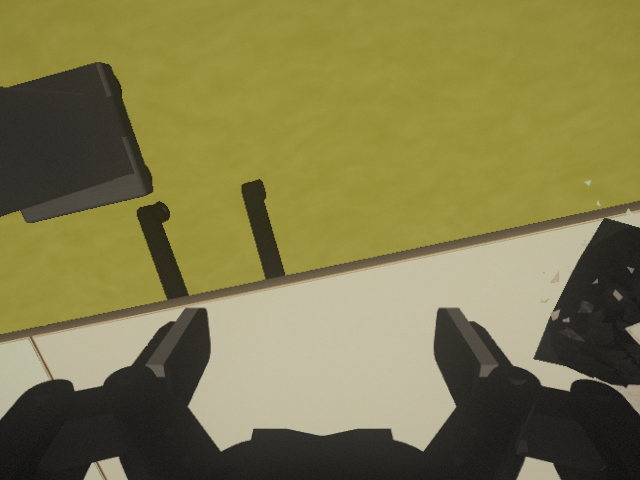

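The scene view shows the small speckled core at (428,341), the nest ring at (290,211), the knob at (278,150), the jar at (395,266) and the block at (352,316). In the side view the core is at (323,363) and the knob at (376,191). Next I measure their positions.

```bash
cat > m.py <<'E'
from h import *
def circ(P):
    A=np.c_[2*P,np.ones(len(P))]; s=np.linalg.lstsq(A,(P**2).sum(1),rcond=None)[0]
    return s[:2],np.sqrt(s[2]+s[:2]@s[:2])
S=cam("scene");D=cam("side")
for n,c,boxes in [("scene",S,dict(core=(405,315,452,368),knob=(266,140,290,164),jar=(378,240,416,292),block=(330,295,374,338),ring=(265,190,316,232),base=(225,170,360,275),blue=(440,232,476,276),blue1=(320,330,360,378),blue2=(365,366,408,415),red=(440,274,480,318))),
                ("side",D,dict(core=(298,332,348,396),knob=(366,182,386,202),jar=(358,274,402,336),block=(284,296,314,336),ring=(326,228,378,254)))]:
    X=cloud(c); 
    for k,(a,b,e,f) in boxes.items():
        P=X[b:f,a:e].reshape(-1,3); col=c["frame"][b:f,a:e].reshape(-1,3).astype(int)
        if k=="ring":
            m=(col.sum(1)<150); uv=np.argwhere(m.reshape(f-b,e-a))
            W=np.array([onz(c,a+x,b+y,.042) for y,x in uv])
            print(n,k,m.sum(),circ(W[:,:2]),"min/max mid",(W.min(0)+W.max(0))/2, W.max(0)-W.min(0)); continue
        ok=np.isfinite(P[:,0]); 
        if k=="base":
            q=P[ok&(abs(P[:,2]-.034)<.004)]; print("disc top",np.median(q[:,2]),len(q),circ(q[:,:2][:]), (q.min(0)+q.max(0))/2,q.max(0)-q.min(0)); 
            continue
        lo={"knob":.095}.get(k,.012)
        P=P[ok&(P[:,2]>lo)]; zt=np.percentile(P[:,2],97)
        T=P[P[:,2]>zt-.005]
        r,_=(cv2.minAreaRect((T[:,:2]*1000).astype(np.float32)),0)
        print(n,k,len(P),"ztop",zt.round(4),"top mean",T.mean(0).round(4),"mid",((T.min(0)+T.max(0))/2).round(4),"ext",(T.max(0)-T.min(0)).round(3),"rect",np.round(r[0],1),np.round(r[1],1),round(r[2],1))
E
python3 m.py
python3 - <<'E'
from h import *
c=cam("scene")
cv2.imwrite("pics/z1.png",cv2.resize(c["frame"][120:290,200:440,::-1],None,fx=3.3,fy=3.3,interpolation=cv2.INTER_CUBIC))
E
```

```text
scene core 1003 ztop 0.0557 top mean [ 0.4658 -0.3239  0.0536] mid [ 0.4667 -0.3235  0.0549] ext [0.05  0.048 0.008] rect [ 466.1 -324. ] [48.4 47.1] 20.0
scene knob 248 ztop 0.1293 top mean [0.6075 0.0919 0.1273] mid [0.6071 0.0918 0.1279] ext [0.029 0.029 0.007] rect [607.9  92.6] [26.9 24.9] 39.1
scene jar 1094 ztop 0.0753 top mean [ 0.5598 -0.2069  0.0733] mid [ 0.5597 -0.2066  0.0737] ext [0.051 0.05  0.007] rect [ 560.3 -207.2] [49.1 49.1] 31.7
scene block 792 ztop 0.0529 top mean [ 0.382  -0.2085  0.0531] mid [ 0.3809 -0.2096  0.0528] ext [0.017 0.023 0.006] rect [ 382.6 -208.2] [ 5.3 28.7] 39.0
scene ring 299 (array([0.55112455, 0.02374605]), np.float64(0.034160610568704425)) min/max mid [0.5513505  0.02370007 0.042     ] [7.43949926e-02 7.33569348e-02 2.22044605e-16]
disc top 0.035860722006520296 5493 (array([0.54923627, 0.0229842 ]), np.float64(0.07259470801973443)) [0.55164102 0.03008445 0.03400073] [0.19987015 0.20972184 0.00799734]
scene blue 807 ztop 0.0561 top mean [ 0.6551 -0.2853  0.0537] mid [ 0.6564 -0.2851  0.0545] ext [0.049 0.046 0.007] rect [ 655.3 -285.1] [49.
[... 556 characters left out ...]
4  0.0505] ext [0.049 0.051 0.006] rect [ 464.5 -326.1] [47.9 48.6] 62.4
side knob 210 ztop 0.1244 top mean [0.6056 0.0872 0.123 ] mid [0.6069 0.0912 0.1222] ext [0.027 0.028 0.005] rect [607.7  89.6] [27.1 25.3] 34.5
side jar 1760 ztop 0.0713 top mean [ 0.5586 -0.2117  0.0702] mid [ 0.56   -0.2085  0.0694] ext [0.05  0.049 0.006] rect [ 559.2 -208.8] [49.1 48.6] 55.2
side block 674 ztop 0.0342 top mean [ 0.4378 -0.2     0.0329] mid [ 0.4376 -0.1965  0.0321] ext [0.035 0.053 0.006] rect [ 438.1 -197.1] [52.6 33.8] 86.8
side ring 270 (array([0.55278748, 0.01556916]), np.float64(0.035198480689214634)) min/max mid [0.56094481 0.02220971 0.042     ] [9.54414129e-02 9.57368954e-02 1.11022302e-16]
```

View pics/z1.png

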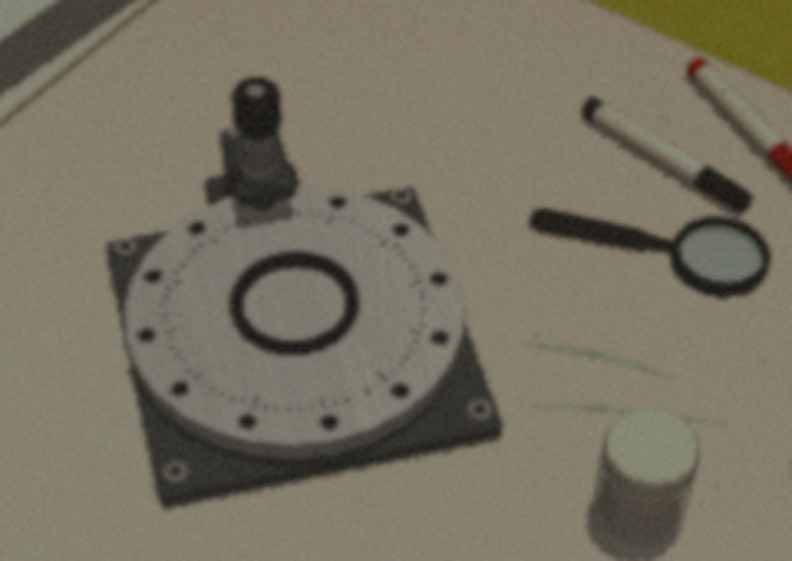

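```bash
cat >> h.py <<'E'
from scipy.spatial.transform import Rotation as Ro
def to(p,yaw=None):
    o=bot.get_obs(); q=o["tool_rot"]; R=Ro.from_quat([q[1],q[2],q[3],q[0]]).as_matrix()
    d=R.T@(np.array(p)-o["eef_pos"])*1000; cur=np.degrees(np.arctan2(R[1,0],R[0,0]))
    print("t",round(o["t"],2),"pos",o["eef_pos"].round(4),"yaw",cur.round(1),"tilt",np.degrees(np.arccos(-R[2,2])).round(2),"F",np.round(o["contact_force"],1),"w",round(o["gripper_width"],3),"q",np.round(o["q"],2))
    print("shift",d.round(1),"spin",None if yaw is None else -((yaw-cur+180)%360-180))
E
python3 -c "
from h import *
to([.55,.2,.25],-39.5)"
```

```text
t 0.3 pos [0.1484 0.6583 0.253 ] yaw 77.3 tilt 0.03 F [-0.1 -0.9  0. ] w 0.999 q [-1.46  0.48  0.02  1.56 -0.01  1.11 -0.08]
shift [-358.7  492.5    3.2] spin 116.79239233016959
```

step_arm(targets=[[-7,10,0,2,0],[-22,30,0,6,0],[-43,60,0,13,0],[-66,90,0,20,0],[-89,122,0,27,0],[-112,154,0,34,0],[-135,186,0,41,0],[-158,218,0,48,0],[-181,250,0,55,0],[-204,281,0,62,0],[-227,312,0,69,0],[-250,344,0,76,0],[-273,375,0,83,0],[-296,406,0,90,0],[-318,437,0,97,0],[-338,464,0,104,0],[-352,483,0,110,0],[-358,491,0,114,0],[-359,492,0,116.8,0],[-359,492,0,116.8,0]])

```text
t: 1.97
eef_pos: [0.5499, 0.1978, 0.2534]
tool_rot: [0.0, 0.94, -0.341, 0.0]
contact_force: [-0.2, -0.3, 0.1]
gripper_width: 1.004
```

```bash
python3 -c "
from h import *
to([.4655,-.3245,.2],-39.5)"
```

```text
t 1.97 pos [0.5499 0.1978 0.2534] yaw -39.9 tilt 0.02 F [-0.2 -0.3  0.1] w 1.004 q [-0.93  0.37  0.62  1.81 -0.25  1.04 -0.91]
shift [270.  454.9  53.5] spin -0.37507967555524147
```

step_arm(targets=[[6,10,1,0,0],[20,33,4,0,0],[39,66,8,0,0],[60,100,12,0,0],[80,134,16,0,0],[100,168,20,0,0],[120,202,24,0,0],[140,236,28,0,0],[160,270,32,0,0],[180,303,36,0,0],[200,337,40,0,0],[220,371,44,0,0],[240,404,48,0,0],[256,432,51,0,0],[266,448,53,0,0],[270,455,53,0,0],[270,455,53,0,0],[270,455,53,0,0]])

```text
t: 3.47
eef_pos: [0.4683, -0.3217, 0.2002]
tool_rot: [-0.001, 0.941, -0.338, -0.0]
contact_force: [0.2, 1.4, -0.4]
gripper_width: 1.001
```

Run:
```python
from h import *
to([.4655,-.3245,.038],-39.5)
c=cam("wrist");save(c,"wrist1");X=cloud(c);print(-c["R"].T@c["t"])
m=(X[...,2]>.045)&(X[...,2]<.062)&(np.hypot(X[...,0]-.4655,X[...,1]+.3245)<.04)
T=X[m];print(len(T),T.mean(0),(T.min(0)+T.max(0))/2,T.max(0)-T.min(0))
print(proj(c,[[.4655,-.3245,.053]]))
```

```text
t 3.47 pos [ 0.4683 -0.3217  0.2002] yaw -39.5 tilt 0.07 F [ 0.2  1.4 -0.4] w 1.001 q [-0.06  0.43  0.72  1.9  -0.35  0.93  0.14]
shift [ -0.2   4.  162.2] spin 0.04249597375024905
[ 0.51721935 -0.26103442  0.3225857 ]
3553 [ 0.46608526 -0.32195293  0.05324399] [ 0.46522928 -0.32272978  0.0504794 ] [0.04875034 0.04859595 0.01093126]
[[322.51471726 233.09068603]]
```

View pics/wrist1.png

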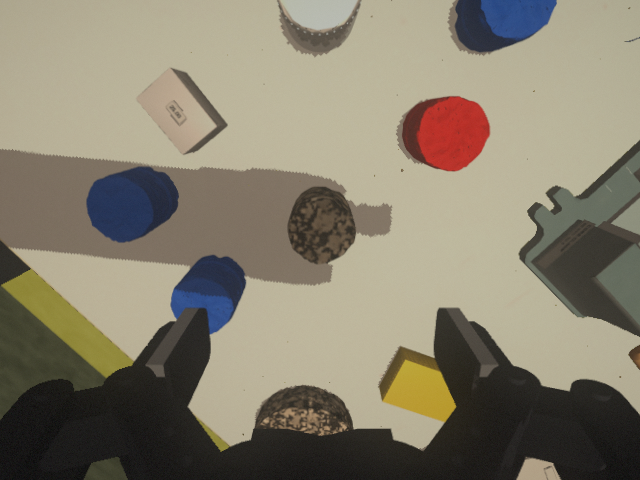

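Run:
```python
from h import *
to([.4655,-.3235,.038],-39.5)
for n in ["scene","wrist"]:
    X=cloud(cam(n)).reshape(-1,3)
    m=(X[:,2]>.02)&(X[:,1]<-.36)&(X[:,1]>-.55)&(X[:,0]<.47)&(X[:,0]>.3)&(X[:,2]<.15)
    T=X[m];
    if len(T): print(n,len(T),T.min(0),T.max(0),np.percentile(T[:,2],98))
```

```text
t 3.52 pos [ 0.4688 -0.321   0.2002] yaw -39.4 tilt 0.08 F [ 0.2  0.8 -0.8] w 1.0 q [-0.06  0.43  0.72  1.9  -0.35  0.93  0.14]
shift [ -0.8   4.2 162.2] spin 0.12601468915738678
scene 3151 [ 0.30000447 -0.5499753   0.02000412] [ 0.46975151 -0.43489724  0.03601136] 0.03369911735752104
wrist 5111 [ 0.30017936 -0.54994228  0.02000506] [ 0.45888669 -0.43377879  0.03405842] 0.032405951237765074
```

step_arm(targets=[[-1,4,10,0,0],[-1,4,30,0,0],[-1,4,55,0,0],[-1,4,80,0,0],[-1,4,100,0,0],[-1,4,110,0,0],[-1,4,112,0,0],[-1,4,112,0,0]])

```text
t: 4.28
eef_pos: [0.4648, -0.3249, 0.0879]
tool_rot: [0.0, 0.941, -0.338, -0.001]
contact_force: [0.5, 0.3, 0.3]
gripper_width: 0.997
```

Run:
```python
from h import *
to([.4655,-.3235,.038],-39.5)
c=cam("wrist");save(c,"wrist2")
```

```text
t 4.28 pos [ 0.4648 -0.3249  0.0879] yaw -39.5 tilt 0.06 F [0.5 0.3 0.3] w 0.997 q [ 0.05  0.59  0.6   1.98 -0.49  0.72  0.26]
shift [-0.3 -1.6 49.9] spin 0.017711566387504263
```

View pics/wrist2.png

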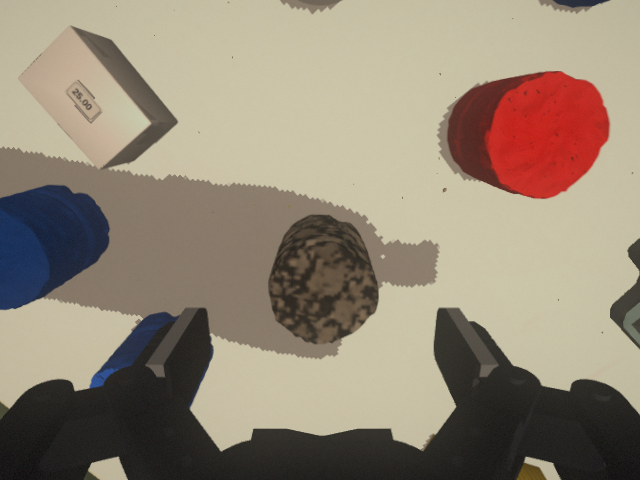

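step_arm(targets=[[0,-1,8,0,0],[0,-1,20,0,0],[0,-1,32,0,0],[0,-1,42,0,0],[0,-1,48,0,0],[0,-1,50,0,0],[0,-1,50,0,0]])

```text
t: 4.92
eef_pos: [0.4651, -0.3243, 0.0375]
tool_rot: [-0.0, 0.941, -0.338, -0.001]
contact_force: [0.6, 1.1, -0.8]
gripper_width: 0.999
```

step_arm(targets=[[0,0,0,0,0.2],[0,0,0,0,0.3],[0,0,0,0,0.4],[0,0,0,0,0.6],[0,0,0,0,0.7],[0,0,0,0,0.7],[0,0,0,0,0.7],[0,0,0,0,0.7]], newtons=40)

```text
t: 5.58
eef_pos: [0.4659, -0.3246, 0.0389]
tool_rot: [-0.0, 0.941, -0.338, 0.0]
contact_force: [-1.4, 0.8, 5.7]
gripper_width: 0.574
```

Run:
```python
from h import *
to([.4655,-.3235,.138],-39.5)
c=cam("side");cv2.imwrite("pics/side3.png",cv2.resize(c["frame"][250:430,200:440,::-1],None,fx=3,fy=3))
```

```text
t 5.58 pos [ 0.4659 -0.3246  0.0389] yaw -39.5 tilt 0.05 F [-1.4  0.8  5.7] w 0.574 q [ 0.1   0.66  0.53  1.99 -0.55  0.64  0.31]
shift [ -1.   -0.7 -99.1] spin -0.010470790917963768
```

View pics/side3.png

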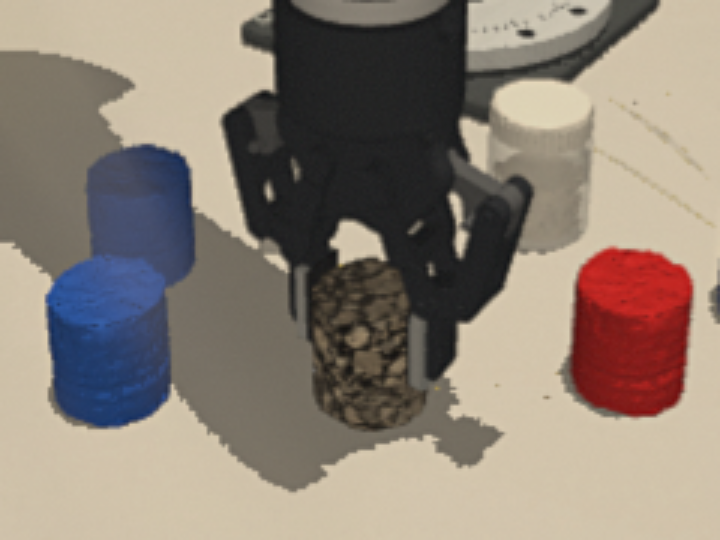

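Both pads are on the core, with an opening of about 49 mm and the tips well above the bench. I'll lift it now.

step_arm(targets=[[0,0,-4,0,0.7],[0,0,-12,0,0.7],[0,0,-26,0,0.7],[0,0,-44,0,0.7],[0,0,-62,0,0.7],[0,0,-80,0,0.7],[0,0,-96,0,0.7],[0,0,-106,0,0.7],[0,0,-110,0,0.7],[0,0,-110,0,0.7]])

```text
t: 6.47
eef_pos: [0.466, -0.3246, 0.1494]
tool_rot: [-0.0, 0.941, -0.338, 0.001]
contact_force: [0.3, -0.5, -2.9]
gripper_width: 0.574
```

Run:
```python
from h import *
to([.5515,.0235,.148],-39.5)
```

```text
t 6.47 pos [ 0.466  -0.3246  0.1494] yaw -39.5 tilt 0.11 F [ 0.3 -0.5 -2.9] w 0.574 q [-0.01  0.5   0.67  1.94 -0.42  0.83  0.2 ]
shift [-155.5 -323.     1.4] spin -0.0007111994810884426
```

step_arm(targets=[[-4,-8,0,0,0.7],[-11,-22,-1,0,0.7],[-22,-46,-3,0,0.7],[-34,-72,-5,0,0.7],[-47,-98,-7,0,0.7],[-60,-124,-10,0,0.7],[-73,-150,-12,0,0.7],[-86,-176,-14,0,0.7],[-100,-202,-16,0,0.7],[-116,-224,-18,0,0.7],[-132,-240,-20,0,0.7],[-146,-250,-20,0,0.7],[-154,-253,-20,0,0.7],[-156,-253,-20,0,0.7],[-156,-253,-20,0,0.7]])

```text
t: 7.72
eef_pos: [0.5053, -0.03, 0.1678]
tool_rot: [0.0, 0.941, -0.338, -0.001]
contact_force: [0.4, -0.5, -2.3]
gripper_width: 0.578
```

Run:
```python
from h import *
from m import circ
to([.5515,.0235,.148],-39.5)
c=cam("wrist");save(c,"wrist4")
```

```text
Traceback (most recent call last):
  File "m.py", line 20, in <module>
    P=P[ok&(P[:,2]>lo)]; zt=np.percentile(P[:,2],97)
                            ~~~~~~~~~~~~~^^^^^^^^^^^
IndexError: index -1 is out of bounds for axis 0 with size 0
```

```bash
cat >> h.py <<'E'
def circ(P):
    A=np.c_[2*P,np.ones(len(P))]; s=np.linalg.lstsq(A,(P**2).sum(1),rcond=None)[0]
    return s[:2],np.sqrt(s[2]+s[:2]@s[:2])
E
python3 - <<'E'
from h import *
to([.5515,.0235,.148],-39.5)
c=cam("wrist");save(c,"wrist4"); np.savez("w4.npz",**{k:v for k,v in c.items()})
E
```

```text
t 7.82 pos [ 0.506  -0.0313  0.1682] yaw -39.6 tilt 0.04 F [ 0.2 -0.  -2.8] w 0.576 q [-0.64  0.38  0.71  2.07 -0.34  0.81 -0.42]
shift [  0.1 -71.3  20.2] spin -0.11005235388785195
```

View pics/wrist4.png

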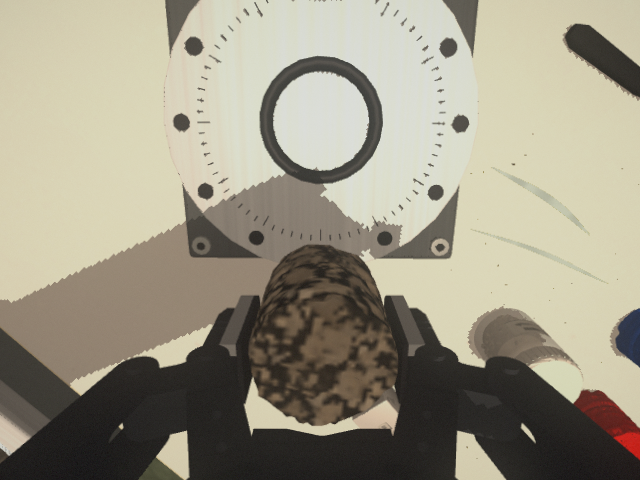

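The ring nest is fully visible at about (321,120), and the core at (320,345) is upright and centred between the pads. Next I fit the ring and the disc.

Run:
```python
from h import *
c=dict(np.load("w4.npz")); f=c["frame"].astype(int).sum(2)
m=np.zeros((480,640),np.uint8); m[50:188,255:390]=(f[50:188,255:390]<260)
n,l,s,_=cv2.connectedComponentsWithStats(m); k=1+np.argmax(s[1:,4]); print(s[k])
cs,h=cv2.findContours((l==k).astype(np.uint8),cv2.RETR_CCOMP,cv2.CHAIN_APPROX_NONE)
for cc in sorted(cs,key=len)[-2:]:
    for z in (.042,.034):
        W=np.array([onz(c,u,v,z)[:2] for u,v in cc[:,0]]); print(z,len(cc),circ(W))
X=cloud(c);o=bot.get_obs()
T=X[200:440,240:400].reshape(-1,3); 
T=T[(T[:,2]>.12)&(T[:,2]<.2)]; print("core top z",np.percentile(T[:,2],[50,95]))
uu=X[250:430,250:395].reshape(-1,3); q=uu[(uu[:,2]>.176)&(uu[:,2]<.19)];print(len(q),q.mean(0),(q.min(0)+q.max(0))/2,q.max(0)-q.min(0))
```

```text
[ 260   56  122  128 4545]
0.042 284 (array([0.55165422, 0.02615955]), np.float64(0.02986219917621517))
0.034 284 (array([0.55154126, 0.02605377]), np.float64(0.03082373578275772))
0.042 351 (array([0.55164174, 0.02603657]), np.float64(0.03713424287769889))
0.034 351 (array([0.55152838, 0.02592682]), np.float64(0.03832993290952924))
core top z [0.18227545 0.18384052]
15802 [ 0.50761234 -0.02805385  0.18236758] [ 0.50507169 -0.02966104  0.18059449] [0.05131407 0.0489323  0.00917855]
```

step_arm(targets=[[0,-4,0,0,0.7],[0,-13,3,0,0.7],[0,-27,10,0,0.7],[0,-43,22,0,0.7],[0,-57,36,0,0.7],[0,-66,50,0,0.7],[0,-70,62,0,0.7],[0,-71,69,0,0.7],[0,-71,72,0,0.7],[0,-71,72,0,0.7],[0,-71,72,0,0.7]])

```text
t: 8.78
eef_pos: [0.5513, 0.024, 0.0965]
tool_rot: [0.0, 0.941, -0.339, 0.0]
contact_force: [-0.1, -0.1, -2.3]
gripper_width: 0.575
```

Run:
```python
from h import *
to([.5515,.0235,.0725],-39.5)
c=cam("wrist");save(c,"wrist5")
to([.5515,.0235,.0725],-39.5)
c=cam("side");cv2.imwrite("pics/side5.png",cv2.resize(c["frame"][150:290,270:450,::-1],None,fx=4,fy=4))
to([.5515,.0235,.0725],-39.5)
c=cam("scene");cv2.imwrite("pics/scene5.png",cv2.resize(c["frame"][120:280,190:390,::-1],None,fx=3.6,fy=3.6))
```

```text
t 8.78 pos [0.5513 0.024  0.0965] yaw -39.6 tilt 0.01 F [-0.1 -0.1 -2.3] w 0.575 q [-0.61  0.55  0.6   2.01 -0.47  0.72 -0.41]
shift [ 0.5  0.3 24. ] spin -0.0797882650210795
t 8.83 pos [0.5515 0.0241 0.0969] yaw -39.6 tilt 0.04 F [ 0.2  0.3 -2.9] w 0.576 q [-0.61  0.55  0.6   2.01 -0.47  0.72 -0.41]
shift [ 0.3  0.5 24.4] spin -0.07569794234922256
t 8.88 pos [0.5516 0.0242 0.097 ] yaw -39.6 tilt 0.07 F [ 0.3 -0.5 -2.5] w 0.573 q [-0.62  0.55  0.6   2.01 -0.47  0.72 -0.41]
shift [ 0.3  0.7 24.5] spin -0.06712040840486111
```

View pics/side5.png

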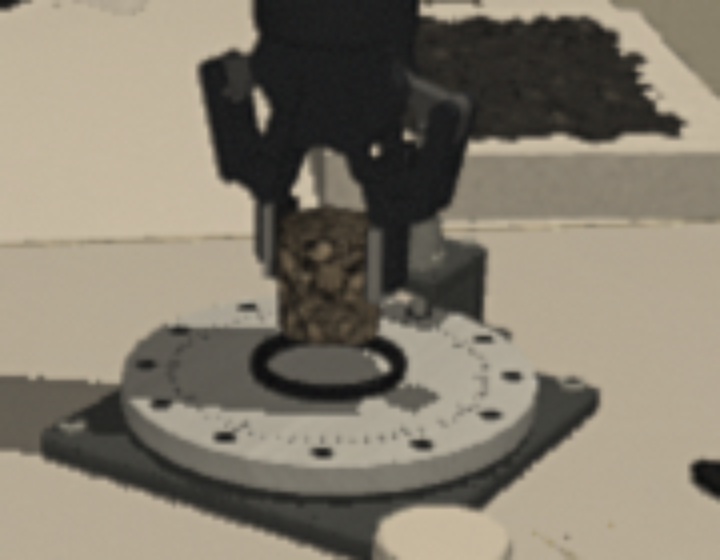

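View pics/wrist5.png

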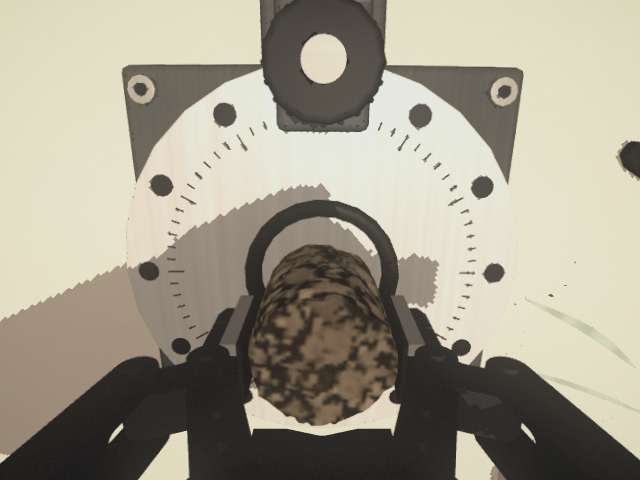

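Run:
```python
from h import *
to([.5515,.0235,.0725],-39.5)
c=cam("side")
print(((proj(c,[[.5515,.0235,.058],[.5515,.0235,.042]])-[270,150])*4).round(1))
f=c["frame"].astype(int).sum(2)
m=np.zeros((480,640),np.uint8);m[230:252,328:376]=f[230:252,328:376]<110
ys,xs=np.nonzero(m);print((xs.min()+xs.max())/2,(ys.min()+ys.max())/2, onz(c,(xs.min()+xs.max())/2,(ys.min()+ys.max())/2,.04))
```

```text
t 8.93 pos [0.5517 0.0244 0.0971] yaw -39.6 tilt 0.08 F [-0.1  0.1 -3.3] w 0.576 q [-0.62  0.55  0.6   2.01 -0.47  0.72 -0.41]
shift [ 0.4  0.9 24.6] spin -0.058147403553448385
[[329.  322.3]
 [328.3 353. ]]
351.5 239.5 [0.55025002 0.02225532 0.04      ]
```

The ring and core agree in both views, so I'll lower slowly.

step_arm(targets=[[0.4,0.8,2,0,0.7],[0.4,0.8,5,0,0.7],[0.4,0.8,8,0,0.7],[0.4,0.8,11,0,0.7],[0.4,0.8,14,0,0.7],[0.4,0.8,16,0,0.7],[0.4,0.8,18,0,0.7],[0.4,0.8,20,0,0.7],[0.4,0.8,21,0,0.7],[0.4,0.8,22,0,0.7],[0.4,0.8,22.5,0,0.7],[0.4,0.8,22.5,0,0.7]])

```text
t: 9.98
eef_pos: [0.5512, 0.0239, 0.0737]
tool_rot: [0.0, 0.941, -0.338, -0.0]
contact_force: [0.5, 0.8, -2.8]
gripper_width: 0.575
```

Run:
```python
from h import *
to([.5515,.0235,.0725],-39.5)
c=cam("side");cv2.imwrite("pics/side6.png",cv2.resize(c["frame"][150:290,270:450,::-1],None,fx=4,fy=4))
```

```text
t 9.98 pos [0.5512 0.0239 0.0737] yaw -39.5 tilt 0.0 F [ 0.5  0.8 -2.8] w 0.575 q [-0.59  0.59  0.57  2.02 -0.5   0.68 -0.39]
shift [0.5 0.1 1.2] spin -0.00958854536435183
```

View pics/side6.png

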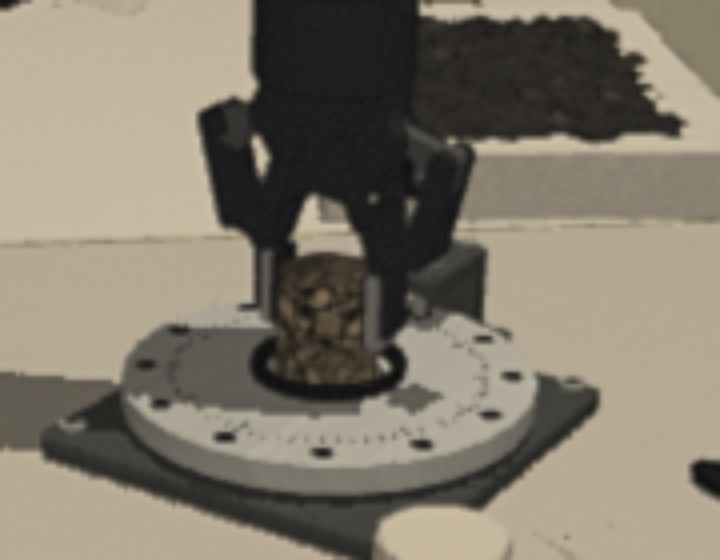

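The core is inside the ring (zoom 330,370), and the force still shows its full weight. I'll lower another millimetre or two until it touches.

step_arm(targets=[[0,0,0.5,0,0.7],[0,0,1,0,0.7],[0,0,1.3,0,0.7],[0,0,1.3,0,0.7]])

```text
t: 10.37
eef_pos: [0.5513, 0.0239, 0.073]
tool_rot: [-0.0, 0.941, -0.338, 0.0]
contact_force: [-1.8, 1.0, 3.6]
gripper_width: 0.575
```

Force went from −2.8 to +3.6 N, so it is seated. Releasing gently.

step_arm(targets=[[0,0,0,0,0.42],[0,0,0,0,0.38],[0,0,0,0,0.33],[0,0,0,0,0.25],[0,0,0,0,0.2],[0,0,0,0,0.2]], newtons=20)

```text
t: 10.87
eef_pos: [0.5513, 0.0239, 0.0724]
tool_rot: [0.0, 0.941, -0.338, 0.0]
contact_force: [0.2, -0.7, 0.7]
gripper_width: 0.799
```

step_arm(targets=[[0,0,-3,0,0.2],[0,0,-10,0,0.2],[0,0,-22,0,0.2],[0,0,-40,0,0.2],[0,0,-60,0,0.2],[0,0,-80,0,0.2],[0,0,-96,0,0.2],[0,0,-106,0,0.2],[0,0,-110,0,0.2],[0,0,-110,0,0.2]])

```text
t: 11.7
eef_pos: [0.5517, 0.024, 0.1836]
tool_rot: [-0.001, 0.941, -0.338, 0.001]
contact_force: [-0.5, 0.5, 0.6]
gripper_width: 0.801
```

Run:
```python
from h import *
to([.5515,.0235,.0725],-39.5)
c=cam("wrist");save(c,"wrist7");np.savez("w7.npz",**c)
X=cloud(c);o=bot.get_obs()
def top(z0,z1,p,r):
    m=(X[...,2]>z0)&(X[...,2]<z1)&(np.hypot(X[...,0]-p[0],X[...,1]-p[1])<r);T=X[m]
    ys,xs=np.nonzero(m);print(len(T),"pix",xs.mean(),ys.mean(),T.mean(0),(T.min(0)+T.max(0))/2,T.max(0)-T.min(0))
top(.078,.096,(.5515,.0235),.05)
top(.117,.135,(.607,.0915),.03)
c=cam("side");cv2.imwrite("pics/side7.png",cv2.resize(c["frame"][150:290,270:450,::-1],None,fx=4,fy=4))
```

```text
t 11.7 pos [0.5517 0.024  0.1836] yaw -39.5 tilt 0.12 F [-0.5  0.5  0.6] w 0.801 q [-0.7   0.43  0.7   1.96 -0.35  0.88 -0.5 ]
shift [1.000e-01 7.000e-01 1.111e+02] spin 0.0017948095403994557
5180 pix 320.9774131274131 248.06177606177607 [0.55213857 0.02643568 0.08718397] [0.55100347 0.02558091 0.08427568] [0.04921004 0.04848546 0.01247533]
3349 pix 321.71215288145714 86.61182442520155 [0.60803733 0.0936582  0.1265543 ] [0.60805736 0.09361022 0.125156  ] [0.02879924 0.02846845 0.00907812]
```

View pics/wrist7.png

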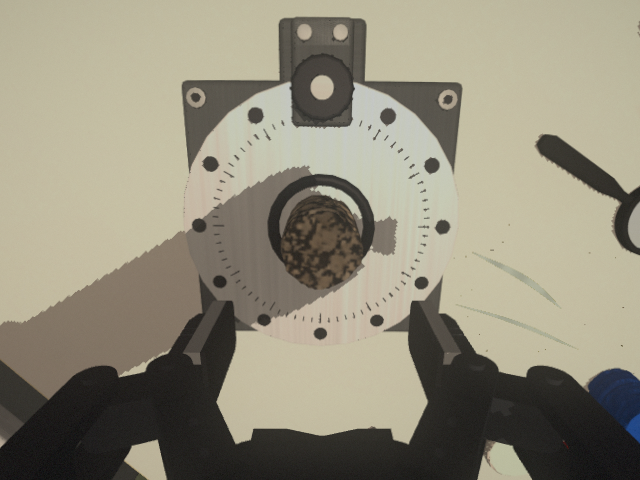

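View pics/side7.png

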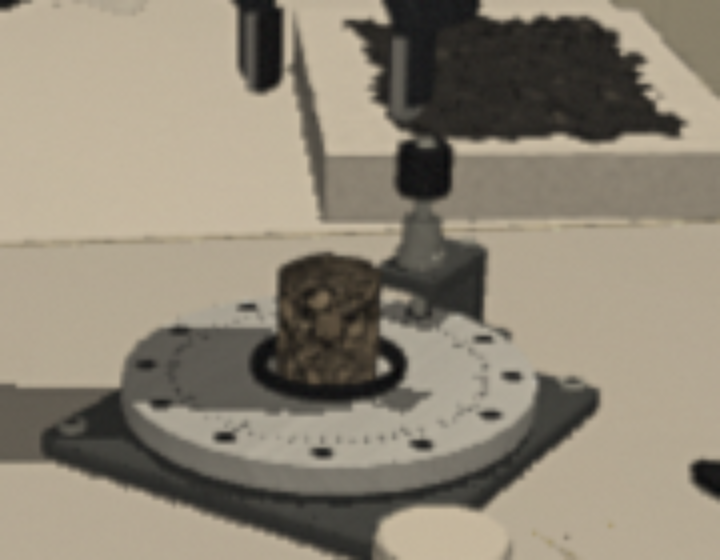

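The core stands upright in the ring nest, and the knob is at wrist pixel (322,87). On to the knob.

Run:
```python
from h import *
to([.6075,.0913,.113],-39.5)
```

```text
t 11.8 pos [0.5508 0.024  0.1821] yaw -39.5 tilt 0.04 F [-0.4  0.8  0. ] w 0.8 q [-0.7   0.43  0.7   1.96 -0.35  0.88 -0.5 ]
shift [  1. -88.  69.] spin 0.0024680519760806874
```

step_arm(targets=[[0,-6,0,0,0.2],[0,-18,0,0,0.2],[0,-35,0,0,0.2],[0,-53,0,0,0.2],[0,-70,0,0,0.2],[0.5,-82,0,0,0.2],[0.5,-87,0,0,0.2],[0.5,-88,5,0,0.2],[0.5,-88,15,0,0.2],[0.5,-88,25,0,0.2],[0.5,-88,30,0,0.2],[0.5,-88,30,0,0.2],[0.5,-88,30,0,0.2]])

```text
t: 12.88
eef_pos: [0.607, 0.0908, 0.152]
tool_rot: [0.0, 0.941, -0.338, -0.0]
contact_force: [0.3, 0.1, 1.0]
gripper_width: 0.796
```

Run:
```python
from h import *
to([.6075,.0913,.113],-39.5)
c=cam("wrist");save(c,"wrist8")
to([.6075,.0913,.113],-39.5)
c=cam("side");cv2.imwrite("pics/side8.png",cv2.resize(c["frame"][130:290,270:450,::-1],None,fx=3.7,fy=3.7))
to([.6075,.0913,.113],-39.5)
```

```text
t 12.88 pos [0.607  0.0908 0.152 ] yaw -39.6 tilt 0.07 F [0.3 0.1 1. ] w 0.796 q [-0.72  0.57  0.64  1.83 -0.43  0.89 -0.56]
shift [ 0.1 -0.7 39. ] spin -0.0637219805056759
t 12.93 pos [0.6074 0.091  0.1525] yaw -39.6 tilt 0.01 F [-1.2 -0.2  0.4] w 0.802 q [-0.72  0.56  0.64  1.83 -0.43  0.89 -0.56]
shift [-0.1 -0.3 39.5] spin -0.05030513199156417
t 12.98 pos [0.6077 0.0911 0.1528] yaw -39.5 tilt 0.02 F [-0.5 -0.5 -0.9] w 0.802 q [-0.72  0.56  0.64  1.83 -0.43  0.89 -0.56]
shift [-0.2 -0.  39.8] spin -0.04176088487002971
```

View pics/wrist8.png

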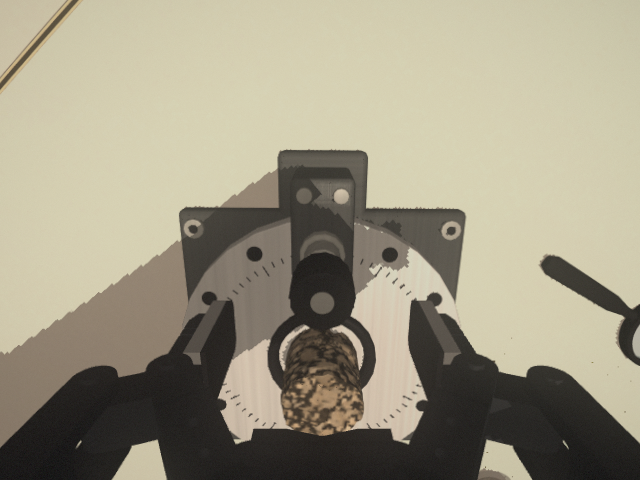

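View pics/side8.png

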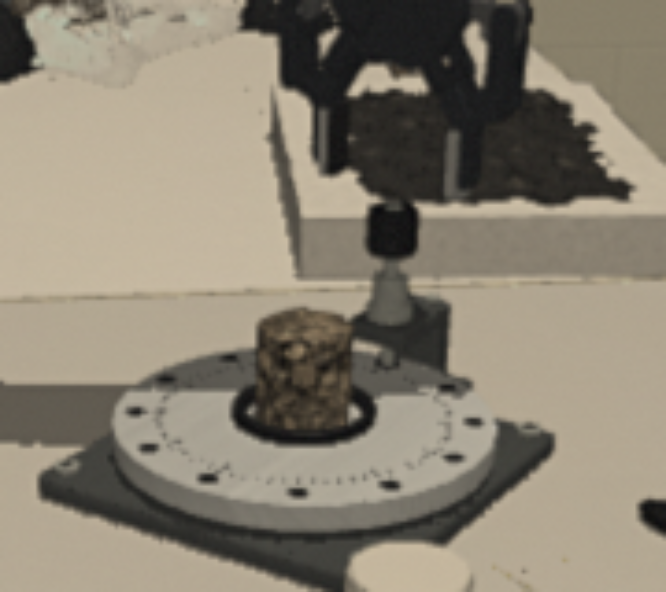

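The knob, at wrist pixel (322,300), is centred between the pads. Lowering and gripping.

step_arm(targets=[[0,0,3,0,0.2],[0,0,9,0,0.2],[0,0,17,0,0.2],[0,0,25,0,0.2],[0,0,32,0,0.2],[0,0,37,0,0.2],[0,0,39,0,0.2],[0,0,39,0,0.2]])

```text
t: 13.65
eef_pos: [0.6072, 0.0914, 0.1127]
tool_rot: [0.0, 0.941, -0.338, -0.0]
contact_force: [0.2, -0.3, -0.3]
gripper_width: 0.798
```

step_arm(targets=[[0,0,0,0,0.4],[0,0,0,0,0.5],[0,0,0,0,0.6],[0,0,0,0,0.7],[0,0,0,0,0.9],[0,0,0,0,0.9],[0,0,0,0,0.9],[0,0,0,0,0.9],[0,0,0,0,0.9]], newtons=60)

```text
t: 14.4
eef_pos: [0.6077, 0.0916, 0.114]
tool_rot: [-0.0, 0.941, -0.338, 0.0]
contact_force: [-2.3, 0.1, 5.1]
gripper_width: 0.31
```

Run:
```python
from h import *
to([.6075,.0913,.113],-39.5)
c=cam("side");cv2.imwrite("pics/side9.png",cv2.resize(c["frame"][130:290,270:450,::-1],None,fx=3.7,fy=3.7))
to([.6075,.0913,.113],-39.5)
```

```text
t 14.4 pos [0.6077 0.0916 0.114 ] yaw -39.5 tilt 0.04 F [-2.3  0.1  5.1] w 0.31 q [-0.69  0.61  0.61  1.85 -0.47  0.82 -0.53]
shift [-0.   0.4  1. ] spin -0.009994457471407259
t 14.45 pos [0.6077 0.0916 0.1141] yaw -39.5 tilt 0.04 F [-1.2  0.3  5.9] w 0.309 q [-0.69  0.61  0.61  1.85 -0.47  0.82 -0.53]
shift [-0.   0.4  1.1] spin -0.008342513932888096
```

View pics/side9.png

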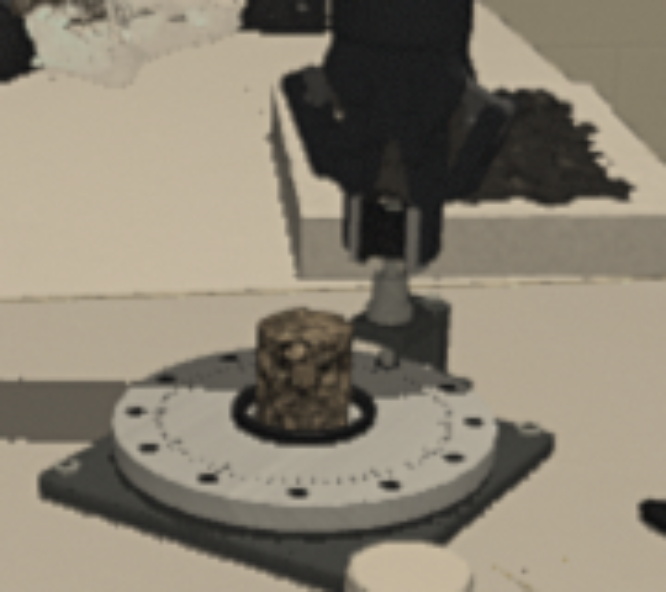

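The knob is gripped at about 27 mm opening. Pulling straight up.

step_arm(targets=[[0,0,0,0,0.9],[0,0,-1,0,0.9],[0,0,-3,0,0.9],[0,0,-5,0,0.9],[0,0,-7,0,0.9],[0,0,-9,0,0.9],[0,0,-11,0,0.9],[0,0,-13,0,0.9],[0,0,-13,0,0.9]], newtons=90)

```text
t: 15.2
eef_pos: [0.6076, 0.0916, 0.1267]
tool_rot: [-0.0, 0.941, -0.338, 0.0]
contact_force: [4.1, 0.8, -9.3]
gripper_width: 0.304
```

step_arm(targets=[[0,0,-1,0,0.9],[0,0,-2,0,0.9],[0,0,-2.5,0,0.9],[0,0,-2.5,0,0.9]])

```text
t: 15.53
eef_pos: [0.6076, 0.0916, 0.1289]
tool_rot: [-0.0, 0.941, -0.338, 0.0]
contact_force: [4.3, 1.7, -9.3]
gripper_width: 0.3
```

step_arm(targets=[[0,0,-0.7,0,0.9],[0,0,-1.5,0,0.9],[0,0,-1.5,0,0.9]])

```text
t: 15.78
eef_pos: [0.6076, 0.0916, 0.1303]
tool_rot: [-0.0, 0.941, -0.338, 0.0]
contact_force: [5.1, 1.8, -11.2]
gripper_width: 0.302
```

step_arm(targets=[[0,0,-0.5,0,0.9],[0,0,-1,0,0.9],[0,0,-1,0,0.9]])

```text
t: 16.03
eef_pos: [0.6076, 0.0916, 0.1304]
tool_rot: [0.0, 0.941, -0.338, 0.0]
contact_force: [8.8, 0.7, -18.3]
gripper_width: 0.305
```

The TCP stopped at a 16.4 mm rise while the force rose from 11 to 18 N, so the knob is at its upper stop. I'll check in the pictures.

Run:
```python
from h import *
to([.6075,.0913,.13],-39.5)
c=cam("side");cv2.imwrite("pics/side10.png",cv2.resize(c["frame"][130:290,270:450,::-1],None,fx=3.7,fy=3.7))
o,_=ray(c,0,0)
c2=cam("scene");save(c2,"scene10")
c3=cam("wrist");save(c3,"wrist10");X=cloud(c3)
m=(X[...,2]>.12)&(X[...,2]<.16)&(np.hypot(X[...,0]-.6075,X[...,1]-.0925)<.009);print("knob top z",m.sum(),np.median(X[m],axis=0))
m=(X[...,2]>.078)&(X[...,2]<.096)&(np.hypot(X[...,0]-.5515,X[...,1]-.0235)<.04);print("core",m.sum(),np.mean(X[m],axis=0))
to([.6075,.0913,.13],-39.5)
```

```text
t 16.03 pos [0.6076 0.0916 0.1304] yaw -39.5 tilt 0.05 F [  8.8   0.7 -18.3] w 0.305 q [-0.7   0.59  0.62  1.84 -0.45  0.85 -0.55]
shift [0.1 0.3 0.4] spin 0.007288043862700988
knob top z 1980 [0.60780272 0.09287984 0.14285785]
core 3076 [0.56073188 0.03663111 0.08570298]
t 16.18 pos [0.6076 0.0916 0.1304] yaw -39.5 tilt 0.05 F [  8.9   0.1 -18.8] w 0.301 q [-0.7   0.59  0.62  1.84 -0.45  0.85 -0.55]
shift [0.1 0.3 0.4] spin 0.003479956670133788
```

View pics/side10.png

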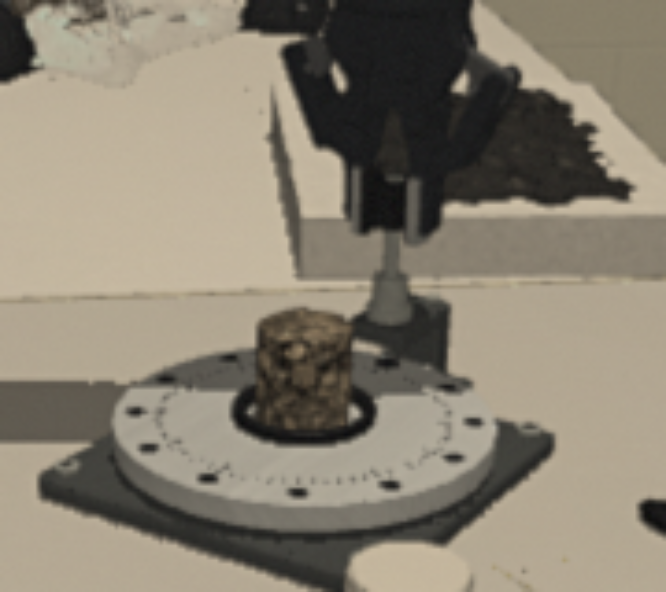

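View pics/wrist10.png

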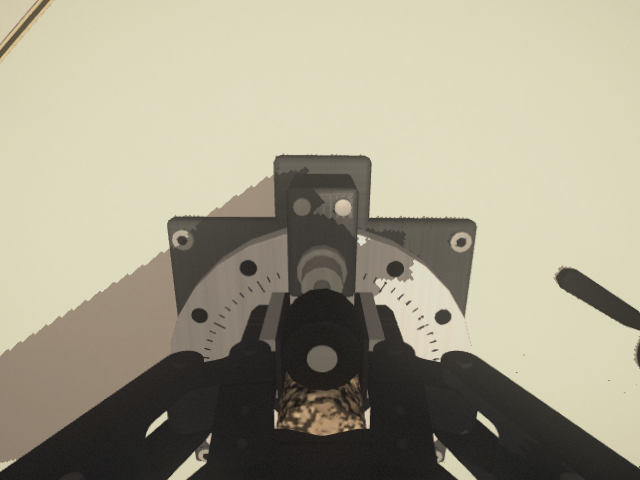

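View pics/scene10.png

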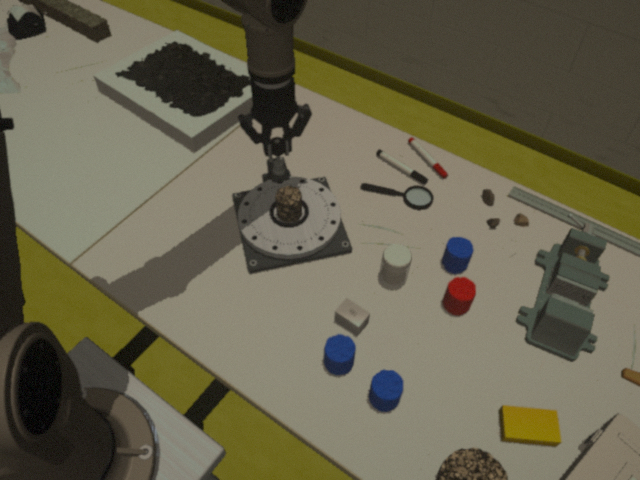

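The side view shows the knob raised with a long free pin below it, at zoom (390,250). Its top rose about 16 mm, from 0.1266 to 0.1429 m, and the force is steady. The core stands in the nest, and the jar and block have not moved. Handing in.

```bash
python3 -c "
from h import *
print(bot.hand_in())
to([.6075,.0913,.13],-39.5)"
```

```text
the job is handed in; nothing more can be done
None
the job is handed in; nothing more can be done
```

I lowered the small stone core into the ring nest until the force reading showed contact, then released it. The side and wrist pictures show it standing upright inside the ring. I then gripped the plunger knob at 90 N, pulled it straight up to its upper stop, and handed in at about 16.2 s while still holding it.

- **Plunger at its stop:** the knob rose about 16.3 mm by the wrist camera and 16.4 mm by the arm's own position. At the end the arm stopped rising while the pull went from 11 to 18 N, and it then stayed steady there with no slip seen.
- **Bystanders:** the jar and the metal block stand where they were in the last scene picture.
- **Disagreements:** the cameras differed by 2–3 mm in places, which the 5 mm of play in the nest covered. A side force of about 9 N remained on the tool while holding the knob. The last wrist-camera check of the core's position was no use because the knob and gripper hid part of it, so its final state was judged from the side and scene pictures. The hand-in gave no verdict, and no state could be read after it.

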